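# Switch on one bay of a dry block heater at its guarded toggle

## Task

Switch on the heater bay whose metal block holds the sample tubes: with a fingertip, push up the hinged guard in front of that block, push the toggle lever under it all the way over to its far side, towards the block, and let the guard drop shut over it again. Only push: do not grip or force anything, keep the other bay's guard shut and its toggle off, and leave the tubes and the other things on the bench where they are.

Things in the scene. Friction and masses are not known exactly. Their poses are not given: they have to be found in the camera images.
- heater: two-bay dry block heater, grey with a white deck, fixed, 250 (x) x 220 (y) x 70 mm; origin: centre of its underside; x points from its front (control side) to its back, y to its left. Control deck: front half (x -125 to -10 mm), 63 mm above the bench. Behind it two bays, centres at x = +57, y = +52 mm (left) and -52 mm (right). On the deck before each bay, at the same y, is a toggle under a hinged guard
- block_loaded: the aluminium block with sample tubes standing in its wells, 108 x 88 x 52 mm; origin: centre of its underside, 24 mm above the bench; its top is 76 mm above the bench. It lies in the left bay or in the right one
- block_empty: the equal aluminium block with empty wells, in the other bay; origin: centre of its underside
- tube_1: capped sample tube, 15 mm across, 81 mm long, loose and upright in a well of the loaded block, its top 115 mm above the bench; origin: its lower end
- tube_2: capped sample tube, 15 mm across, 81 mm long, loose and upright in a well of the loaded block, its top 115 mm above the bench; origin: its lower end
- tube_3: capped sample tube, 15 mm across, 81 mm long, loose and upright in a well of the loaded block, its top 115 mm above the bench; origin: its lower end
- tube_4: capped sample tube, 15 mm across, 81 mm long, loose and upright in a well of the loaded block, its top 115 mm above the bench; origin: its lower end
- guard_left (a joint): angle of the left bay's guard, rad: 0 shut, grows as its front edge swings up and back, stop at 1.45. A light spring and its weight (about 1 N at the lip at most) always pull it shut, so it drops from any angle when let go
- guard_right (a joint): the same for the right bay's guard
- guard_hinge_left (a point): middle of the left guard's hinge line, which lies along the heater's y at heater x = -30 mm, 72 mm above the bench. The guard is a black flip-up hood, 56 mm wide (50 mm between its cheeks), open at the front and below, with a 16 mm wide slot in its top; shut, its flat top is 100 mm above the bench
- guard_hinge_right (a point): the same for the right guard
- guard_lip_left (a point): middle of the rolled upper edge (5.6 mm thick, 44 mm long, along the heater's y) of the left guard's thumb tab. Shut: 54 mm in front of the hinge line (heater x = -84 mm), 48 mm above it: 120 mm above the bench, 57 mm above the deck. The tab leans 20 deg forward and rises from the hood's front edge, which is 47 mm in front of the hinge, 99 mm above the bench. Moves with the guard
- guard_lip_right (a point): the same for the right guard
- toggle_left (a joint): angle of the left bay's toggle lever, rad: 0 off, leaning towards the heater's front (24 deg from upright), 0.84 on, leaning as much towards its back. It snaps over past the middle (0.42) and stays at either end; less than 2 N at the tip flips it
- toggle_right (a joint): the same for the right bay's toggle
- lever_tip_left (a point): top of the left toggle, a steel bat lever 10 mm thick at the top, 29 mm long from its pivot 64 mm above the bench at heater x = -53, y = +52 mm (23 mm in front of the guard's hinge). Off: tip at heater x = -65 mm; on: -41 mm; about 90 mm above the bench. It clears the shut guard either way. The point moves with the lever
- lever_tip_right (a point): the same for the right toggle, at y = -52 mm
- dropper_bottle: small white dropper bottle, 29 x 29 x 71 mm, loose, beside the heater on its left; origin: centre of its underside
- beaker: clear 55 x 55 x 68 mm beaker, loose, beside the heater on its right; origin: centre of its underside
- timer: square white bench timer, 62 x 62 x 15 mm, loose, near the right edge; origin: centre of its underside

How it is judged:
On the way, in this order (a step that is already met when the one before it is completed fails the run):
1. the guard in front of the loaded block is raised by at least 0.2 rad while its toggle is still off (((y of block_loaded in the frame of heater above 0 m and value of joint guard_left above 0.2 rad and value of joint toggle_left below 0.3 rad) or (y of block_loaded in the frame of heater below 0 m and value of joint guard_right above 0.2 rad and value of joint toggle_right below 0.3 rad))), for 0.1 s.
2. the toggle beneath it is flipped on while the guard is still raised (at least 0.1 rad) (((y of block_loaded in the frame of heater above 0 m and value of joint guard_left above 0.1 rad and value of joint toggle_left above 0.75 rad) or (y of block_loaded in the frame of heater below 0 m and value of joint guard_right above 0.1 rad and value of joint toggle_right above 0.75 rad))), for 0.1 s.
3. the guard has dropped shut over the toggle (((y of block_loaded in the frame of heater above 0 m and value of joint guard_left below 0.06 rad and value of joint toggle_left above 0.75 rad) or (y of block_loaded in the frame of heater below 0 m and value of joint guard_right below 0.06 rad and value of joint toggle_right above 0.75 rad))), for 0.2 s.
At the end, for the whole second after the job is handed in: The toggle in front of the block with the tubes is on (over 0.75 rad of 0.84) and its guard shut (under 0.06 rad); the other toggle is off (under 0.1 rad) and its guard shut (under 0.06 rad); each tube is within 12 mm and each loose thing within 20 mm of where it began (((y of block_loaded in the frame of heater above 0 m and value of joint toggle_left above 0.75 rad and value of joint each of guard_left, guard_right below 0.06 rad and value of joint toggle_right below 0.1 rad) or (y of block_loaded in the frame of heater below 0 m and value of joint toggle_right above 0.75 rad and value of joint each of guard_right, guard_left below 0.06 rad and value of joint toggle_left below 0.1 rad)) and distance of each of tube_1, tube_2, tube_3, tube_4 from where it was at the start of the episode below 0.012 m and distance of each of dropper_bottle, beaker, timer from where it was at the start of the episode below 0.02 m); the robot touches nothing.
It fails at once if the empty bay's guard is raised (over 0.2 rad) or its toggle moved (over 0.3 rad) ((y of block_loaded in the frame of heater above 0 m and (value of joint guard_right above 0.2 rad or value of joint toggle_right above 0.3 rad)) or (y of block_loaded in the frame of heater below 0 m and (value of joint guard_left above 0.2 rad or value of joint toggle_left above 0.3 rad))).
It fails at once if a tube is lifted or pushed by more than 12 mm (distance of any of tube_1, tube_2, tube_3, tube_4 from where it was at the start of the episode above 0.012 m).
It fails at once if a loose thing on the bench is lifted or pushed by more than 20 mm (distance of any of dropper_bottle, beaker, timer from where it was at the start of the episode above 0.02 m).
It fails at once if the heater's guards, toggles or housing are gripped or forced (more than 45 N from the fingers) (contact force between the fingers and heater above 45 N).
It also fails if it takes over 45 s, if anything falls off the work surface, if the arm or the gripper's body presses on something with over 40 N, if the wrist force passes 120 N, or if a joint passes its speed limit or range.

## Robot

A 7-joint arm with a two-finger parallel gripper is mounted at the origin on a cart in front of the work surface, level with it; the furniture and walls round the work are solid. World frame = base frame: x ahead of the robot, y to its left, z up, the work surface at z = 0. Lengths are in m, angles in rad, forces in N, time in s.
With the tool pointing down it reaches from about 0.4 to 0.85 m from the base axis. Payload 4.5 kg.
Tool frame: the origin (TCP) lies midway between the tips of the shut fingers; the grasp point (between the pads) lies behind it (r.grip_point_offset is the z of the grasp point in the tool frame, in m); z points along the fingers, y is the line along which they close (so a half turn about z gives the same grasp; the last joint's range is limited). The gripper opens to 88 mm and grips with 3 to 60 N. Pads are 18 mm wide; open, the fingers measure 123 mm over their backs; the gripper's body (75 mm by 187 mm) begins 45 mm behind the grasp point.
Start: joints at [1.162, 0.689, -0.195, 1.565, 0.157, 0.902, -0.215], TCP at [0.268, -0.565, 0.239] pointing down, gripper open.
Joint ranges: [-3.01, 3.01], [-0.46, 2.08], [-1.47, 1.51], [0.13, 2.56], [-1, 4.14], [0.04, 2.09], [-2.66, 2.66]. Speed limits (rad/s): [2.57, 2.57, 3.14, 3.14, 3.14, 3.14, 3.14].

## Interface

Orientations are given as a unit quaternion [x, y, z, w].
In Python, from plant import r, optics, workorder gives the robot as it stands.
- The arm moves only by the shell command python3 -m creep 'ROWS' [FORCE]. ROWS is JSON, a list of rows, each an object of numbers: "grip": the gripper command: -1 is shut, 1 is fully open, values between are in proportion; "tx", "ty", "tz": the shift along the tool's x, y, z in cm; "spin": the turn about the tool's z in degrees. In form: [{"grip": .., "tx": .., "ty": .., "tz": .., "spin": ..}, ...]. A call has 1 to 8 rows; each row shifts and turns the commanded pose from where the row before left it, along the tool's axes as they then stand; what a row does not reach is not made up. A row lasts 1/12 s, in which the tool goes at most 41.7 mm and 7.16 degrees, less where a joint would pass 70% of its speed; a pose out of reach is approached as far as the arm can. A call with a gripper value outside its range is refused whole. The fingers move at their own pace and stop on an object; FORCE is the grip in N (left out, the last holds). Time passes only in rows, so rows that do not move let the fingers close. It gives the time, the measured TCP pose, the force, the opening and the grip force at its end, in the units of the state.
- r.get_state(): the state, without advancing time (a new reading comes with each control period).
- optics.snapshot(name): name is "scene" or "top" or "wrist"; returns (picture, depth): 420x560x3 uint8, red, green, blue; 420x560 float32, m along the optical axis (not along the pixel's ray), 0 where there is no reading.
- optics.get_calibration(name): a dict with "fx", "fy", "cx", "cy" (pixels), "extrinsics" (4x4, takes a point from world to camera coordinates). Camera axes: x right, y down, z forward; pixel columns grow to the right and rows downward; lengths in m; the calibration is good to about 2 mm. A picture is of the moment at which its call begins: read the wrist's pose just before it. get_calibration takes no time and is no camera call; for the wrist camera it gives the pose at the moment of the call.
- workorder.finish_job(): hands the job in; it is judged then, once.
The state is a dict: "clock": time; "q": joint angles; "qd": joint speeds; "joint_torque": joint torques, N m; "tool_pos": TCP position; "eef_rot": TCP orientation; "contact_force": force on the tool from outside, world axes, zero at the start; "moment": the same for the moment, N m; "opening": opening from 0.0 (shut) to 1.0 (fully open); "finger_force": force on a finger pad.
Only numpy, scipy, OpenCV 4.12 (cv2) and the standard library are available. Lean on these libraries where they do the work, as an engineer would, in place of code of your own. Each camera call takes 0.05 s, during which the arm holds its last target. There are 200 camera calls.

## Working session

There is one attempt and no reset: what is moved stays moved. The work goes in short steps, Python scripts to look and compute and a shell command to move; the robot and the scene stay as the last step left them, time stands still between calls to the robot, and variables do not carry over. Pictures are saved under pics/ and viewed, at most 10 in all, crops included, and the job is handed in when it is done.

```bash
mkdir -p pics; ls
python3 - <<'E'
from plant import r,optics
import cv2,numpy as np
s=r.get_state();print(s['clock'],s['tool_pos'],s['eef_rot'],r.grip_point_offset)
for n in('scene','top'):
    p,d=optics.snapshot(n);cv2.imwrite(f'pics/{n}0.png',p[:,:,::-1]);np.save(f'{n}0.npy',d)
    c=optics.get_calibration(n);print(n,c)
E
```

```text
pics
0.0 [ 0.26751218 -0.56415821  0.23791263] [ 9.75579846e-01  2.19643170e-01 -2.48103386e-04 -8.83433370e-04] -0.0187
scene {'fx': 402.3102995377587, 'fy': 402.3102995377587, 'cx': 283.52308304701705, 'cy': 212.11457540272465, 'extrinsics': array([[-6.67618712e-01, -7.44503351e-01,  1.26611787e-04,
         5.19779403e-01],
       [-3.57971380e-01,  3.20854659e-01, -8.76874437e-01,
         2.41288198e-01],
       [ 6.52795333e-01, -5.85463106e-01, -4.80719466e-01,
         7.31097446e-01],
       [ 0.00000000e+00,  0.00000000e+00,  0.00000000e+00,
         1.00000000e+00]])}
top {'fx': 379.6044467974927, 'fy': 379.6044467974927, 'cx': 283.7118361184286, 'cy': 210.32356396132948, 'extrinsics': array([[-0.0235929 , -0.99925762, -0.03045639,  0.23822025],
       [-0.9964086 ,  0.02598195, -0.08059054,  0.5366467 ],
       [ 0.08132203,  0.02844564, -0.99628187,  0.90076019],
       [ 0.        ,  0.        ,  0.        ,  1.        ]])}
```

View pics/scene0.png

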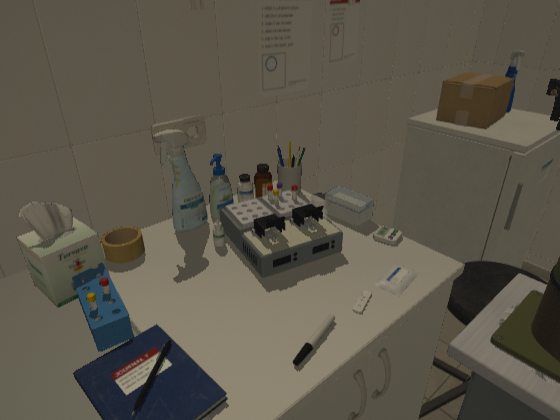

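View pics/top0.png

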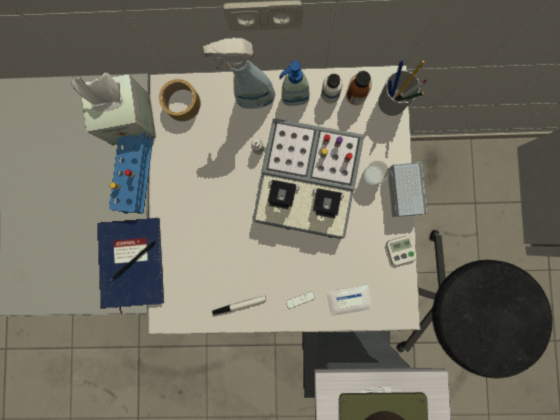

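The tubes are in the right bay (top view, near (338,150)). The right guard is at about (327,203) and the left guard at (282,195). The heater is slightly yawed, so I'll fit its pose from depth.

```bash
cat > h.py <<'E'
import numpy as np,cv2
def cloud(d,c):
    v,u=np.mgrid[:d.shape[0],:d.shape[1]]
    P=np.stack([(u-c['cx'])/c['fx']*d,(v-c['cy'])/c['fy']*d,d],-1)
    E=c['extrinsics'];W=(P-E[:3,3])@E[:3,:3]
    W[d<=0]=np.nan;return W
def pix(p,c):
    q=c['extrinsics'][:3,:3]@np.array(p)+c['extrinsics'][:3,3]
    return c['fx']*q[0]/q[2]+c['cx'],c['fy']*q[1]/q[2]+c['cy']
E
python3 - <<'E'
from h import *
from plant import optics
c=optics.get_calibration('top');W=cloud(np.load('top0.npy'),c)
m=(W[...,2]>.05)&(W[...,2]<.125);m[:115]=0;m[245:]=0;m[:,:245]=0;m[:,372:]=0
n,l,st,ce=cv2.connectedComponentsWithStats(m.astype(np.uint8),connectivity=4);k=1+np.argmax(st[1:,4])
P=W[l==k]
Q=P[(P[:,2]>.052)&(P[:,2]<.08)]
(cx,cy),sz,a=cv2.minAreaRect((Q[:,:2]*1000).astype(np.float32));print('rect',cx,cy,sz,a,len(Q))
print(cv2.boxPoints(((cx,cy),sz,a)))
# guards tops, 
for (u0,u1,v0,v1) in((268,300,175,215),(312,345,183,222)):
    w=W[v0:v1,u0:u1].reshape(-1,3);t=w[(w[:,2]>.093)&(w[:,2]<.106)];print('top',t.mean(0),len(t),t.min(0),t.max(0)); t=w[w[:,2]>.112];print('lip',t.mean(0) if len(t) else 0,len(t))
w=W[128:190,312:365].reshape(-1,3);t=w[w[:,2]>.1];print('tubes',t.mean(0))
E
```

```text
rect 615.1539916992188 165.43414306640625 (220.53463745117188, 250.25860595703125) 77.54170227050781 8071
[[469.18323   84.75727 ]
 [713.5491    30.769234]
 [761.12476  246.11102 ]
 [516.7589   300.09906 ]]
top [0.57687368 0.22667164 0.09992604] 489 [0.54558058 0.19584058 0.09314662] [0.60601988 0.25756684 0.10591795]
lip [0.54472983 0.23472357 0.12101523] 57
top [0.55455864 0.1256192  0.1000989 ] 506 [0.52297242 0.09352334 0.09314704] [0.58473235 0.15721185 0.10599072]
lip [0.52261018 0.13367253 0.12032673] 62
tubes [0.67394561 0.10629423 0.1133814 ]
```

```bash
cat >> h.py <<'E'
H=np.array([.6152,.1654]);a=np.deg2rad(-12.46);hx=np.array([np.cos(a),np.sin(a)]);hy=np.array([-hx[1],hx[0]])
def st(goal=None):
    from plant import r
    from scipy.spatial.transform import Rotation as R
    s=r.get_state();p=s['tool_pos'];M=R.from_quat(s['eef_rot']).as_matrix();d=p[:2]-H
    print('t',round(s['clock'],2),'heater xy mm',(d@hx*1e3).round(1),(d@hy*1e3).round(1),'z',(p[2]*1e3).round(1),'F',np.round(s['contact_force'],1),'op',s['opening'])
    print('spin needed',np.rad2deg(np.arctan2(M[1,0],M[0,0])-a).round(1))
    if goal is not None:
        g=np.r_[H+goal[0]*hx+goal[1]*hy,goal[2]];print('tool cm',(M.T@(g-p)*100).round(2))
E
python3 -m creep '[{"grip":-1,"tx":2.6,"ty":-2.9},{"grip":-1,"tx":2.6,"ty":-2.9},{"grip":-1,"tx":2.6,"ty":-2.9},{"grip":-1,"tx":2.6,"ty":-2.9},{"grip":-1,"tx":2.6,"ty":-2.9},{"grip":-1,"tx":2.6,"ty":-2.9},{"grip":-1,"tx":2.6,"ty":-2.9},{"grip":-1,"tx":2.6,"ty":-2.9}]' 10
python3 -m creep '[{"grip":-1,"spin":7},{"grip":-1,"spin":7},{"grip":-1,"spin":7},{"grip":-1,"spin":7},{"grip":-1,"spin":7},{"grip":-1,"spin":2.8},{"grip":-1}]'
python3 -c "
from h import *;st((-.125,-.052,.2))"
```

```text
t 0.1 heater xy mm -182.0 -787.5 z 238.0 F [-0.1 -0.4  0. ] op 1.0051782521346786
spin needed 37.8
tool cm [ 49.62 -54.58   3.88]$[0]: bad value
$[0]: bad value
```

```bash
python3 -m creep '[{"grip":-1,"tx":2.6,"ty":-2.9,"tz":0,"spin":0},{"grip":-1,"tx":2.6,"ty":-2.9,"tz":0,"spin":0},{"grip":-1,"tx":2.6,"ty":-2.9,"tz":0,"spin":0},{"grip":-1,"tx":2.6,"ty":-2.9,"tz":0,"spin":0}]' 10
python3 -c "
from h import *;st((-.125,-.052,.2))"
```

```text
clock: 0.43
tool_pos: [0.312, -0.4135, 0.2384]
eef_rot: [0.976, 0.219, -0.0, -0.0]
contact_force: [1.7, -0.2, -0.6]
opening: 0.725
finger_force: 0.0
t 0.43 heater xy mm -171.2 -630.7 z 238.4 F [ 1.7 -0.2 -0.6] op 0.7251660920859155
spin needed 37.8
tool cm [ 39.11 -42.91   3.87]
```

```bash
python3 -m creep '[{"grip":-1,"tx":2.6,"ty":-2.9,"tz":0,"spin":0},{"grip":-1,"tx":2.6,"ty":-2.9,"tz":0,"spin":0},{"grip":-1,"tx":2.6,"ty":-2.9,"tz":0,"spin":0},{"grip":-1,"tx":2.6,"ty":-2.9,"tz":0,"spin":0},{"grip":-1,"tx":2.6,"ty":-2.9,"tz":0,"spin":0},{"grip":-1,"tx":2.6,"ty":-2.9,"tz":0,"spin":0},{"grip":-1,"tx":2.6,"ty":-2.9,"tz":0,"spin":0},{"grip":-1,"tx":2.6,"ty":-2.9,"tz":0,"spin":0}]'
python3 -m creep '[{"grip":-1,"tx":0,"ty":0,"tz":0,"spin":7},{"grip":-1,"tx":0,"ty":0,"tz":0,"spin":7},{"grip":-1,"tx":0,"ty":0,"tz":0,"spin":7},{"grip":-1,"tx":0,"ty":0,"tz":0,"spin":7},{"grip":-1,"tx":0,"ty":0,"tz":0,"spin":7},{"grip":-1,"tx":0,"ty":0,"tz":0,"spin":2.8},{"grip":-1,"tx":0,"ty":0,"tz":0,"spin":0}]'
python3 -c "
from h import *;st((-.125,-.052,.2))"
```

```text
clock: 1.1
tool_pos: [0.4006, -0.1148, 0.2387]
eef_rot: [0.976, 0.219, -0.0, -0.0]
contact_force: [0.3, 0.9, 1.8]
opening: 0.116
finger_force: 0.0
clock: 1.68
tool_pos: [0.4005, -0.1165, 0.2386]
eef_rot: [0.994, -0.109, -0.0, 0.0]
contact_force: [0.3, -0.5, 0.9]
opening: 0.007
finger_force: 0.0
t 1.68 heater xy mm -148.9 -321.5 z 238.6 F [ 0.3 -0.5  0.9] op 0.0068068623372209884
spin needed -0.0
tool cm [  2.38 -26.96   3.85]
```

```bash
python3 -m creep '[{"grip":-1,"tx":0.3,"ty":-3.85,"tz":0.5,"spin":0},{"grip":-1,"tx":0.3,"ty":-3.85,"tz":0.5,"spin":0},{"grip":-1,"tx":0.3,"ty":-3.85,"tz":0.5,"spin":0},{"grip":-1,"tx":0.3,"ty":-3.85,"tz":0.5,"spin":0},{"grip":-1,"tx":0.4,"ty":-3.85,"tz":0.6,"spin":0},{"grip":-1,"tx":0.4,"ty":-3.85,"tz":0.6,"spin":0},{"grip":-1,"tx":0.4,"ty":-3.85,"tz":0.6,"spin":0},{"grip":-1,"tx":0,"ty":0,"tz":0,"spin":0}]'
python3 - <<'E'
from h import *;st((-.125,-.052,.085))
from plant import optics
c=optics.get_calibration('wrist');p,d=optics.snapshot('wrist');np.save('w1.npy',d)
W=cloud(d,c)
for n,(x,y,z) in dict(lipR=(-.084,-.052,.12),lipL=(-.084,.052,.12),leverR=(-.065,-.052,.09)).items():
    g=np.r_[H+x*hx+y*hy,z];u,v=pix(g,c);print(n,u,v);cv2.circle(p,(int(u),int(v)),3,(255,0,0),1)
cv2.imwrite('pics/w1.png',p[:,:,::-1])
L=np.stack([(W[...,:2]-H)@hx,(W[...,:2]-H)@hy,W[...,2]],-1).reshape(-1,3)
m=(abs(L[:,0]+.084)<.02)&(L[:,2]>.114)&(L[:,2]<.13)
for s in(-1,1):
    q=L[m&(abs(L[:,1]-s*.052)<.035)];print(s,len(q),q.mean(0) if len(q) else 0,(q.min(0),q.max(0)) if len(q) else 0)
E
```

```text
clock: 2.35
tool_pos: [0.4836, 0.1512, 0.1996]
eef_rot: [0.995, -0.101, 0.001, -0.003]
contact_force: [-0.6, 1.3, 0.4]
opening: 0.004
finger_force: 0.0
t 2.35 heater xy mm -125.5 -42.3 z 199.6 F [-0.6  1.3  0.4] op 0.0036704638076220774
spin needed 0.8
tool cm [ 0.02  1.04 11.45]
lipR 293.1894357888263 157.68457655751132
lipL 155.15826267082957 155.5942319438915
leverR 292.47725616908804 129.02092171051976
-1 570 [-0.08282715 -0.05281564  0.12072701] (array([-0.08677905, -0.07444568,  0.11406114]), array([-0.07943434, -0.03081605,  0.12458138]))
1 592 [-0.0828898   0.0502475   0.12076567] (array([-0.0869375 ,  0.02897565,  0.11408655]), array([-0.07954071,  0.07297342,  0.12441504]))
```

View pics/w1.png

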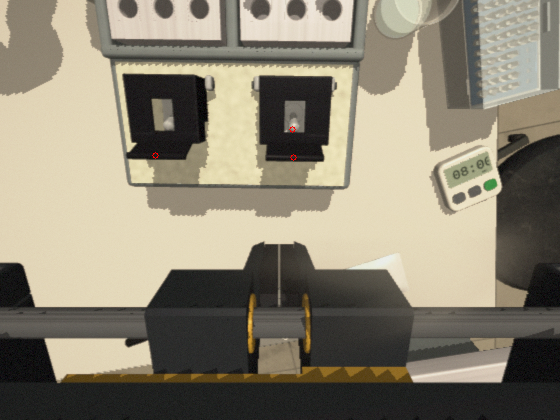

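The wrist view shows both guards shut and level. The right lip is at about (293,157), within 1–2 mm of my model, and its lever shows through the slot at (293,129). Next I lower in front of it.

```bash
python3 -m creep '[{"grip":-1,"tx":0,"ty":0,"tz":2.5,"spin":0},{"grip":-1,"tx":0,"ty":0,"tz":2.5,"spin":0},{"grip":-1,"tx":0,"ty":0,"tz":2.5,"spin":0},{"grip":-1,"tx":0,"ty":0,"tz":2.5,"spin":0},{"grip":-1,"tx":0,"ty":0,"tz":1.5,"spin":0},{"grip":-1,"tx":0,"ty":0,"tz":0,"spin":0},{"grip":-1,"tx":0,"ty":0,"tz":0,"spin":0}]'
python3 -c "
from h import *;st((-.098,-.0525,.085))"
```

```text
clock: 2.98
tool_pos: [0.4815, 0.1399, 0.0855]
eef_rot: [0.994, -0.109, -0.001, 0.001]
contact_force: [-0.3, 0.0, 0.3]
opening: 0.008
finger_force: 0.0
t 2.98 heater xy mm -125.1 -53.7 z 85.5 F [-0.3  0.   0.3] op 0.007779328300806049
spin needed -0.0
tool cm [ 2.71 -0.12  0.04]
```

```bash
python3 -m creep '[{"grip":-1,"tx":1.2,"ty":-0.1,"tz":0,"spin":0},{"grip":-1,"tx":1.0,"ty":0,"tz":0,"spin":0},{"grip":-1,"tx":0.8,"ty":0,"tz":0,"spin":0},{"grip":-1,"tx":0.6,"ty":0,"tz":0,"spin":0},{"grip":-1,"tx":0.5,"ty":0,"tz":0,"spin":0},{"grip":-1,"tx":0.4,"ty":0,"tz":0,"spin":0},{"grip":-1,"tx":0,"ty":0,"tz":0,"spin":0},{"grip":-1,"tx":0,"ty":0,"tz":0,"spin":0}]'
cat > look.py <<'E'
import sys
from h import *;st()
from plant import optics
c=optics.get_calibration('wrist');p,d=optics.snapshot('wrist')
cv2.imwrite(f'pics/{sys.argv[1]}.png',cv2.resize(p[60:270,160:420,::-1],None,fx=2.5,fy=2.5))
W=cloud(d,c);L=np.stack([(W[...,:2]-H)@hx,(W[...,:2]-H)@hy,W[...,2]],-1)
m=(abs(L[...,1]+.052)<.026)&(L[...,0]>-.11)&(L[...,0]<-.02)&(L[...,2]>.09)
m[270:]=0;q=L[m];q=q[np.argsort(-q[:,2])];print(len(q),(q[:400:40]*1e3).round(1))
E
python3 look.py w2
```

```text
clock: 3.65
tool_pos: [0.5264, 0.1326, 0.0858]
eef_rot: [0.994, -0.108, 0.0, 0.0]
contact_force: [-0.3, -0.5, 0.5]
opening: 0.008
finger_force: 0.1
t 3.65 heater xy mm -79.6 -51.2 z 85.8 F [-0.3 -0.5  0.5] op 0.007747835903176756
spin needed 0.0
12168 [[-45.8 -69.6 156.7]
 [-46.5 -66.2 155.5]
 [-46.8 -33.  155. ]
 [-47.2 -41.9 154.3]
 [-65.3 -44.1 123. ]
 [-65.5 -49.4 122.7]
 [-65.7 -40.8 122.3]
 [-64.9 -61.8 122. ]
 [-65.2 -32.9 121.7]
 [-64.4 -37.  121.4]]
```

View pics/w2.png

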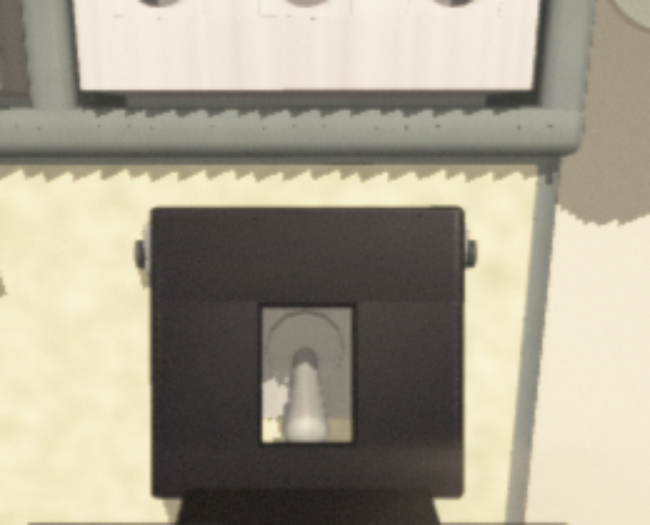

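```bash
cat > slope.py <<'E'
from h import *;st()
from plant import optics
c=optics.get_calibration('wrist');p,d=optics.snapshot('wrist')
W=cloud(d,c);L=np.stack([(W[...,:2]-H)@hx,(W[...,:2]-H)@hy,W[...,2]],-1);L[270:]=np.nan
for y0,n in((-.052,'R'),(.052,'L')):
    y=abs(L[...,1]-y0);q=L[(y>.012)&(y<.024)&(L[...,0]>-.08)&(L[...,0]<.0)&(L[...,2]>.094)&(L[...,2]<.16)]
    b=[(round(x*1e3),round(float(np.median(q[abs(q[:,0]-x)<.0025,2]))*1e3,1)) for x in np.arange(-.075,0,.005) if (abs(q[:,0]-x)<.0025).sum()>5];print(n,b)
q=L[(abs(L[...,1]+.052)<.006)&(L[...,0]>-.08)&(L[...,0]<-.03)&(L[...,2]>.068)&(L[...,2]<.097)]
print('lever',[(round(x*1e3),round(float(q[abs(q[:,0]-x)<.002,2].max())*1e3,1)) for x in np.arange(-.076,-.03,.004) if (abs(q[:,0]-x)<.002).sum()>3])
E
python3 slope.py
```

```text
t 3.7 heater xy mm -80.0 -51.2 z 85.7 F [-1.   0.3 -0.7] op 0.00851994423627546
spin needed 0.0
R [(-65, 114.7), (-60, 110.5), (-55, 109.0), (-50, 107.5), (-45, 106.1), (-40, 104.5), (-35, 103.1), (-30, 101.5), (-25, 100.0), (-20, 98.5), (-15, 97.1)]
L [(-75, 101.1), (-70, 100.3), (-65, 100.3), (-60, 100.3), (-55, 100.3), (-50, 100.4), (-45, 100.5), (-40, 100.4), (-35, 100.4), (-30, 100.4), (-25, 99.9)]
lever [(-64, 93.4), (-60, 93.4), (-56, 86.9), (-52, 75.0), (-48, 70.0), (-44, 69.2)]
```

The guard is raised about 0.29 rad and the lever is still off. I'll keep pushing to flip it.

```bash
python3 -m creep '[{"grip":-1,"tx":0.4,"ty":0,"tz":0,"spin":0},{"grip":-1,"tx":0.4,"ty":0,"tz":0,"spin":0},{"grip":-1,"tx":0.4,"ty":0,"tz":0,"spin":0},{"grip":-1,"tx":0.4,"ty":0,"tz":0,"spin":0},{"grip":-1,"tx":0.3,"ty":0,"tz":0,"spin":0},{"grip":-1,"tx":0,"ty":0,"tz":0,"spin":0},{"grip":-1,"tx":0,"ty":0,"tz":0,"spin":0}]'
python3 slope.py
```

```text
clock: 4.33
tool_pos: [0.5456, 0.1284, 0.0857]
eef_rot: [0.994, -0.108, 0.001, -0.0]
contact_force: [-0.3, 0.5, -0.3]
opening: 0.006
finger_force: 0.2
t 4.33 heater xy mm -60.0 -51.1 z 85.7 F [-0.3  0.5 -0.3] op 0.006419864438770048
spin needed 0.0
R [(-45, 119.9), (-40, 116.5), (-35, 112.4), (-30, 108.4), (-25, 104.5), (-20, 100.3), (-15, 96.4), (-10, 94.5)]
L [(-60, 100.3), (-55, 100.4), (-50, 100.3), (-45, 100.4), (-40, 100.3), (-35, 100.4), (-30, 100.4), (-25, 99.9)]
lever [(-60, 69.6), (-56, 69.3), (-52, 96.7), (-48, 89.8), (-44, 93.0), (-40, 93.8), (-36, 90.7), (-32, 77.2)]
```

The lever top is now at x ≈ -40 mm (on) and the guard is at about 0.68 rad. Now I'll back off and let the guard drop.

```bash
python3 -m creep '[{"grip":-1,"tx":-0.8,"ty":0,"tz":0,"spin":0},{"grip":-1,"tx":-0.8,"ty":0,"tz":0,"spin":0},{"grip":-1,"tx":-1,"ty":0,"tz":0,"spin":0},{"grip":-1,"tx":-1.5,"ty":0,"tz":0,"spin":0},{"grip":-1,"tx":-2,"ty":0,"tz":0,"spin":0},{"grip":-1,"tx":-2,"ty":0,"tz":0,"spin":0},{"grip":-1,"tx":0,"ty":0,"tz":-3,"spin":0},{"grip":-1,"tx":0,"ty":0,"tz":-3,"spin":0}]'
python3 -m creep '[{"grip":-1,"tx":0,"ty":0,"tz":-3,"spin":0},{"grip":-1,"tx":0,"ty":0,"tz":-3,"spin":0},{"grip":-1,"tx":0,"ty":0,"tz":0,"spin":0},{"grip":-1,"tx":0,"ty":0,"tz":0,"spin":0},{"grip":-1,"tx":0,"ty":0,"tz":0,"spin":0}]'
python3 slope.py; python3 look.py w3 | head -2
```

```text
clock: 5.05
tool_pos: [0.4619, 0.1462, 0.1452]
eef_rot: [0.994, -0.107, -0.003, 0.001]
contact_force: [0.5, -0.4, 1.2]
opening: 0.004
finger_force: 0.0
clock: 5.47
tool_pos: [0.4646, 0.1461, 0.2053]
eef_rot: [0.994, -0.108, -0.0, 0.0]
contact_force: [0.0, -0.0, 0.3]
opening: 0.008
finger_force: 0.0
t 5.47 heater xy mm -142.9 -51.3 z 205.3 F [ 0.  -0.   0.3] op 0.00766839231599312
spin needed 0.1
R [(-75, 101.0), (-70, 100.2), (-65, 100.2), (-60, 100.1), (-55, 100.1), (-50, 100.2), (-45, 100.2), (-40, 100.1), (-35, 100.2), (-30, 100.2), (-25, 100.2)]
L [(-75, 101.3), (-70, 100.3), (-65, 100.4), (-60, 100.2), (-55, 100.3), (-50, 100.3), (-45, 100.4), (-40, 100.4), (-35, 100.4), (-30, 100.5), (-25, 100.1)]
lever [(-60, 69.7), (-56, 70.0), (-52, 77.7), (-48, 91.2), (-44, 93.8)]
t 5.52 heater xy mm -143.0 -51.5 z 204.8 F [ 0.  -0.5 -0.3] op 0.00700661969427377
spin needed 0.1
```

View pics/w3.png

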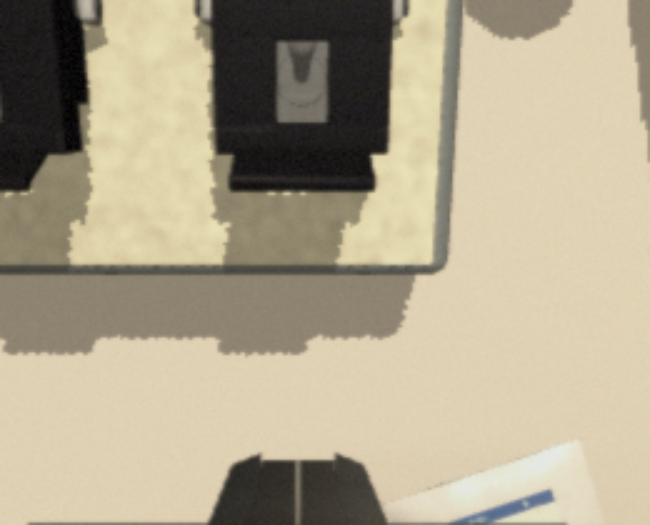

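The picture shows the right guard shut flat (lip near (303,183) in the crop). The lever under the slot now leans back at (303,60), which is on, and the robot is clear of everything.

```bash
python3 -c "
from plant import workorder;print(workorder.finish_job())"
```

```text
the job is handed in; nothing more can be done
None
```

The right bay, which holds the tubes, is switched on with its guard shut again; the left guard stayed shut and the tubes and loose things were not approached. The job is handed in, but no verdict came back.

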